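# Wind and set the bench timer without letting it spin

## Task

Set the wind-up timer on the mat: push down on its knob so that the light timer stands still, wind the knob clockwise all the way to its stop, then turn it back until its pointed end points at the raised rib, and let go. Press firmly but not harder than 20 N, do not let the timer twist or slide out of its place, and leave everything around it alone.

Things in the scene. Friction and masses are not known exactly. Their poses are not given: they have to be found in the camera images.
- timer: wind-up timer: loose white plastic box, about 0.3 kg, 100 x 100 x 48 mm high, on three small feet 38 mm from its centre, one knob in the middle of its top. Origin under its centre; x points away from its grilled front, z up. The knob drags with about 0.22 N m both ways, so unpressed the timer spins along; pressed through the knob with 12 to 16 N it stands firm; over 20 N of push harms it
- timer_dial (a point): centre of the timer's flat top, 48 mm above its underside, on the knob's vertical axis; same axes as the timer. The knob above it is a black upright bar 46 mm long, 16 mm thick, 34 mm tall, pointed at one end with a white line on that half, turning about the bar's middle. Fully raised, its underside is 23 mm and its top 57 mm above this point
- knob (a joint): knob angle, rad: 0 when its pointed end points to the timer's front (-x of the timer), growing clockwise seen from above (at pi/2 it points to the timer's +y). Solid stop at 2.2 = fully wound; the raised rib is at 1.3. It stays where it is left and can be turned at any height
- knob_raised (a point): point fixed to the timer, 40 mm above timer_dial: the middle of the bar when the knob is fully raised. The knob really sits 0 to 11.5 mm lower at the start, not measured: its stem has 13 mm of loose up-and-down play (2 N friction, stays where left). Only at the bottom of the play does a push reach the timer in full, then against a stiff spring, 9 N per mm, 6 mm of travel
- timer_mark (a point): the one raised rib on the timer's top, which is the setting to choose: this point is on its outer half, 42 mm from the knob's axis; the rib lies along a radius, 18 mm long, 4.5 mm wide, 3 mm tall. The fine flat ticks are not it; same axes as the timer
- mat: thin grey mat, 260 x 380 x 6 mm, fixed to the bench, on which the timer and some glassware stand; origin under its centre, long side along its y
- amber: loose amber glass bottle with a black cap, 56 mm across, 95 mm tall, on the mat; leave it alone; origin under its centre
- beaker: loose open glass beaker, 60 mm across, 75 mm tall, on the mat; leave it alone; origin under its centre
- dish: loose shallow glass dish, 84 mm across, 16 mm tall, on the mat; leave it alone; origin under its centre
- weight: loose brass weight, 32 mm across, 42 mm tall, on the mat; leave it alone; origin under its centre
- carton: loose carton of gloves, 120 x 220 x 70 mm, on the bench to the robot's right; leave it alone; origin under its centre
- flask0: loose white plastic bottle, 72 mm across, 150 mm tall, on the bench to the robot's left; leave it alone; origin under its centre
- flask1: loose white plastic bottle, 72 mm across, 150 mm tall, on the bench to the robot's left; leave it alone; origin under its centre
- flask2: loose white plastic bottle, 72 mm across, 150 mm tall, on the bench to the robot's left; leave it alone; origin under its centre
Mind the look-alikes: they are no part of the job. Leave any purple or turquoise look-alike of the timer alone.

How it is judged:
On the way:
1. the knob is wound clockwise to its stop (value of joint knob above 2.1 rad), for 0.1 s.
At the end, for the whole second after the job is handed in: after the knob was at its stop (above 2.1 rad), it points at the raised rib (1.3 rad, within 0.12 rad), and the timer stands upright and at rest with its rib within 15 mm of where it was at the start; released (value of joint knob between 1.18 and 1.42 rad and distance of timer_mark from where it was at the start of the episode below 0.015 m and angle between timer's own z axis and vertical below 0.05 rad and linear speed of timer below 0.01 m/s); the robot touches nothing.
It fails at once if the timer twists or slides (its rib more than 15 mm from its starting place) (distance of timer_mark from where it was at the start of the episode above 0.015 m).
It fails at once if the timer is pressed on the mat with more than 20 N of push (24.5 N with its own weight) (contact force between timer and mat above 24.5 N).
It fails at once if something around is moved by more than 30 mm (distance of any of amber, beaker, dish, weight, carton, flask0, flask1, flask2 from where it was at the start of the episode above 0.03 m).
It also fails if it takes over 67 s, if anything falls off the work surface, if the arm or the gripper's body presses on something with over 40 N, if the wrist force passes 120 N, or if a joint passes its speed limit or range.

## Robot

A 6-joint arm with a two-finger parallel gripper is mounted at the origin on the work surface. World frame = base frame: x ahead of the robot, y to its left, z up, the work surface at z = 0. Lengths are in m, angles in rad, forces in N, time in s.
With the tool pointing down it reaches from about 0.35 to 0.725 m from the base axis. Payload 4.3 kg.
Tool frame: the origin (TCP) lies at the very end of the fingers, on their centre line; the grasp point (between the pads) lies 19 mm behind it; z points along the fingers, x is the direction in which the jaws open and shut, and the axes are right-handed (so a half turn about z gives the same grasp; the last joint's range is limited). The gripper opens to 85 mm and grips with 20 to 120 N. Pads are 22 mm wide; open, the fingers measure 114 mm over their backs; the gripper's body (76 mm by 85 mm) begins 54 mm behind the grasp point. The pads swing forward as they close: fully open they stand 13 mm farther back than shut.
Start: joints at [-1.362, 0.377, 0.081, 1.274, 0, 1.46], TCP at [0.18, -0.546, 0.231] pointing down, gripper open.
Joint ranges: [-2.72, 2.72], [-0.84, 1.66], [-1.02, 1.22], [-1.77, 2.12], [-1.37, 1.28], [-3.14, 3.14]. Speed limits (rad/s): [2.57, 2.57, 3.14, 3.14, 3.14, 3.14].

## Interface

Orientations are given as a rotation vector (axis times angle).
In Python, from station import r gives the robot as it stands.
- The arm moves only by the tool move_arm, never from a script. Its argument "moves" is a list of rows, each an object of numbers: "tx", "ty", "tz": the shift along the tool's x, y, z in cm; "turn": the turn about the tool's z in degrees; "hand": the finger opening in cm, from 0 to 8.54. A call has 1 to 12 rows; each row shifts and turns the commanded pose from where the row before left it, along the tool's axes as they then stand; what a row does not reach is not made up. A row lasts 1/8 s, in which the tool goes at most 62.5 mm and 10.7 degrees, less where a joint would pass 70% of its speed; a pose out of reach is approached as far as the arm can. A call with a gripper value outside its range is refused whole. The fingers move at their own pace and stop on an object; the grip force is fixed at half the most. Time passes only in rows, so rows that do not move let the fingers close. It gives the time, the measured TCP pose, the force and the opening at its end, in the units of the state.
- r.sense(): the state, without advancing time (a new reading comes with each control period).
- r.read_camera(name): name is "scene" or "top" or "wrist"; returns a dict with "color" (480x640x3 uint8, blue, green, red), "K" (3x3 intrinsics, pixels), "extrinsics" (4x4, takes a point from camera to world coordinates); the wrist camera has in their place "tool_from_camera" (4x4, takes a point from camera to tool coordinates, whose origin is the TCP and whose axes are the tool frame's). Camera axes: x right, y down, z forward; pixel columns grow to the right and rows downward; lengths in m; the calibration is good to about 2 mm. A picture is of the moment at which its call begins: read the wrist's pose just before it. There is no depth.
- r.job_done(): hands the job in, once; it reports no verdict.
The state is a dict: "time": time; "qpos": joint angles; "dq": joint speeds; "effort": joint torques, N m; "ee_pos": TCP position; "eef_rot": TCP orientation; "ft_force": force on the tool from outside, world axes, zero at the start; "moment": the same for the moment, N m; "finger_gap": opening from 0.0 (shut) to 1.0 (fully open).
Only numpy, scipy, OpenCV 4.12 (cv2) and the standard library are available. Lean on these libraries where they do the work, as an engineer would, in place of code of your own. Each camera call takes 0.05 s, during which the arm holds its last target.

## Working session

There is one attempt and no reset: what is moved stays moved. The work goes in short steps, Python scripts to look and compute and a tool call to move; the robot and the scene stay as the last step left them, time stands still between calls to the robot, and variables do not carry over. Pictures are saved under pics/ and viewed, and the job is handed in when it is done.

Besides the shell and the picture viewer there is one more tool, called after "Emit:" as name([rows], argument=value, ...), one row to a line, values as JSON. move_arm: Moves the arm, as the interface text tells. Its arguments: {"type":"object","properties":{"moves":{"type":"array","items":{"type":"object","properties":{"tx":{"type":"number"},"ty":{"type":"number"},"tz":{"type":"number"},"turn":{"type":"number"},"hand":{"type":"number"}}}}},"required":["moves"]}

```bash
ls; mkdir -p pics
python3 - <<'E'
from station import r
import cv2
s=r.sense(); print(s)
for n in ("scene","top","wrist"):
    d=r.read_camera(n); cv2.imwrite(f"pics/{n}0.png",d["color"]); print(n,d["K"].tolist(),(d.get("extrinsics") if "extrinsics" in d else d["tool_from_camera"]).tolist())
E
```

```text
pics
{'time': 0.0, 'qpos': array([-1.36230065e+00,  3.78067587e-01,  7.96136697e-02,  1.27442746e+00,
        2.82759822e-06,  1.46052179e+00]), 'dq': array([-0.00150544, -0.00010018, -0.00072448, -0.0005293 , -0.00197965,
       -0.00142104]), 'effort': array([-8.41342426e-04, -4.63607347e+01,  2.69873893e+01,  2.08638038e-02,
       -1.39248568e-04,  1.30968115e-05]), 'ee_pos': array([ 0.18008435, -0.54536131,  0.23035359]), 'eef_rot': array([-2.54471520e+00,  1.83989516e+00,  2.42274361e-03]), 'ft_force': array([-0.56058623, -0.32453652, -0.41349576]), 'moment': array([-0.01052202,  0.01016003,  0.02147921]), 'finger_gap': 0.9988464818864572}
scene [[436.0210125079283, 0.0, 327.138845915284], [0.0, 436.0210125079283, 237.9118488297699], [0.0, 0.0, 1.0]] [[-0.10804666398405971, 0.6581737236052222, -0.7450726595155354, 1.3872980973289215], [0.9941441845087718, 0.07017121423440825, -0.08217871439891343, 0.09261707088731029], [-0.0018052172459580163, -0.749588787435155, -0.661901345324354, 0.8182361108343456], [0.0, 0.0, 0.0, 1.0]]
top [[582.6996947600501, 0.0, 315.57987215236824], [0.0, 582.6996947600501, 237.4691658520643], [0.0, 0.0, 1.0]] [[0.0037556653738177585, -0.9888298015143999, 0.14900174030725982, 0.34930758727573646], [-0.9999649610164687, -0.002598875064457842, 0.007957549103298878, 0.006975562313558958], [-0.0074814247929107704, -0.14902640532936282, -0.9888049144283599, 1.6024243744680282], [0.0, 0.0, 0.0, 1.0]]
wrist [[379.5132071126477, 0.0, 320.82667251408867], [0.0, 379.5132071126477, 234.82029712813744], [0.0, 0.0, 1.0]] [[0.9999997801106216, -0.0005771105428580618, -0.00032668353110125263, 0.0005920907026122357], [0.0006512266914772412, 0.9476134576324138, 0.31941870768278063, -0.08120956034802797], [0.00012522980666871073, -0.3194188501910347, 0.9476136250920691, -0.14321090322899596], [0.0, 0.0, 0.0, 1.0]]
```

View pics/scene0.png

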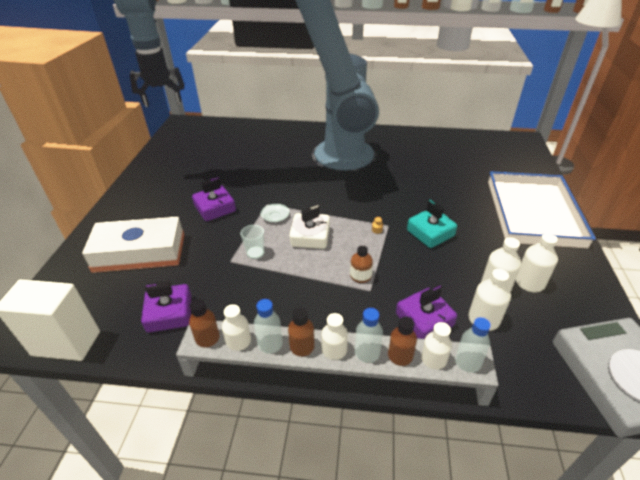

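View pics/top0.png

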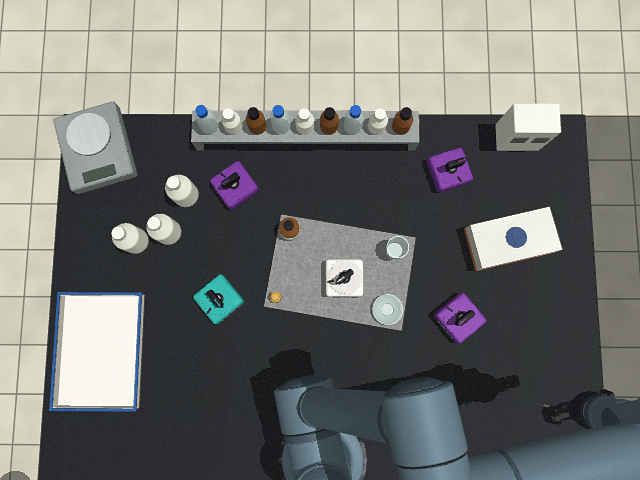

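Candidates: the white box on the mat at top-view px (343,278), purple ones at (233,185), (450,170) and (459,317), and a turquoise one at (217,299). The white one is the timer, so I'll check it in a close crop.

Run:
```python
import cv2, numpy as np
a=cv2.imread("pics/top0.png"); b=cv2.imread("pics/scene0.png")
A=cv2.resize(a[255:301,320:368],None,fx=8.3,fy=8.3,interpolation=cv2.INTER_CUBIC)
B=cv2.resize(b[195:257,280:340],None,fx=6.5,fy=6.5,interpolation=cv2.INTER_CUBIC)
h=max(A.shape[0],B.shape[0]); o=np.zeros((h,A.shape[1]+B.shape[1],3),np.uint8); o[:A.shape[0],:A.shape[1]]=A;o[:B.shape[0],A.shape[1]:]=B
cv2.imwrite("pics/crop0.png",o); print(o.shape)
# timer centre by white mask, ray to top plane z=.054
K=np.array([[582.7,0,315.58],[0,582.7,237.47],[0,0,1]])
from station import r
d=r.read_camera("top");K=d["K"];E=d["extrinsics"]
m=(a.min(2)>170).astype(np.uint8); m[:250]=0;m[305:]=0;m[:,:315]=0;m[:,372:]=0
c=max(cv2.findContours(m,0,2)[0],key=cv2.contourArea); rc=cv2.minAreaRect(c); print(rc)
def ray(p,z):
    v=E[:3,:3]@np.linalg.solve(K,[*p,1]); o=E[:3,3]; return o+v*(z-o[2])/v[2]
print(ray(rc[0],.054))
for p in cv2.boxPoints(rc): print(p,ray(p,.054))
```

```text
(403, 788, 3)
((344.0, 277.0), (36.0, 36.0), 90.0)
[ 0.47652775 -0.05654048  0.054     ]
[326. 259.] [ 0.52452741 -0.00862687  0.054     ]
[362. 259.] [ 0.52480713 -0.10476973  0.054     ]
[362. 295.] [ 0.4289903 -0.1039927  0.054    ]
[326. 295.] [ 0.42866902 -0.00873145  0.054     ]
```

View pics/crop0.png

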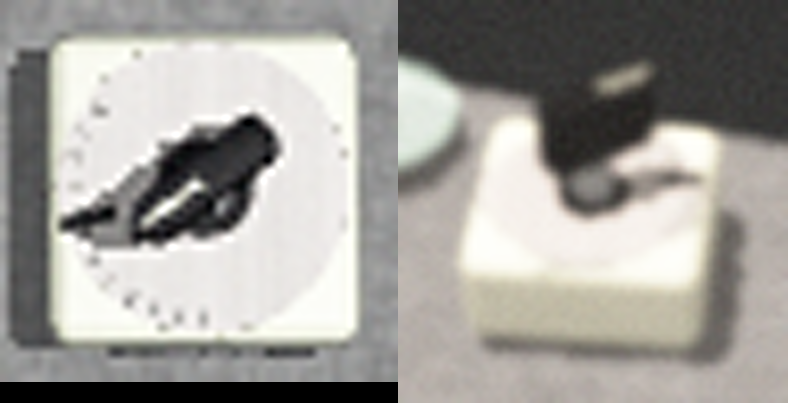

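The crop shows the white timer: grille towards the robot (image bottom), and a bar knob whose pointed, white-line end faces lower left (about 60° from the front). Next I'll move the wrist camera over it.

Emit:
move_arm([
  {"tx": -3.7, "ty": -4.35},
  {"tx": -3.7, "ty": -4.35},
  {"tx": -3.7, "ty": -4.35},
  {"tx": -3.7, "ty": -4.35},
  {"tx": -3.7, "ty": -4.35},
  {"tx": -3.7, "ty": -4.35},
  {"tx": -3.7, "ty": -4.35},
  {"tx": -3.7, "ty": -4.35},
  {"tx": -3.7, "ty": -4.35},
  {"tx": -3.7, "ty": -4.35},
])

```text
$.moves[0]: bad value
```

Emit:
move_arm([
  {"turn": -10.5},
  {"turn": -10.5},
  {"turn": -10.5},
  {"turn": -10.5},
  {"turn": -10.5},
  {"turn": -10.5},
  {"turn": -10.5},
  {"turn": -10.5},
  {"turn": -10.5},
  {"turn": -10.5},
  {},
  {},
])

```text
$.moves[0]: bad value
```

```bash
cat > h.py <<'E'
from station import r
import cv2, numpy as np
from scipy.spatial.transform import Rotation as Ro
def shot(n):
    s=r.sense(); d=r.read_camera("wrist"); cv2.imwrite(f"pics/{n}.png",d["color"])
    T=np.eye(4); T[:3,:3]=Ro.from_rotvec(s["eef_rot"]).as_matrix(); T[:3,3]=s["ee_pos"]
    np.savez(f"{n}.npz",K=d["K"],E=T@d["tool_from_camera"],T=T); return s,d
def ray(n,p,z):
    f=np.load(f"{n}.npz");K,E=f["K"],f["E"]
    v=E[:3,:3]@np.linalg.solve(K,[*p,1]); o=E[:3,3]; return o+v*(z-o[2])/v[2]
def st():
    s=r.sense(); R=Ro.from_rotvec(s["eef_rot"]).as_matrix()
    print("t",round(s["time"],2),"pos",s["ee_pos"].round(4),"xdir",round(np.degrees(np.arctan2(R[1,0],R[0,0])),2),"zaxis",R[:,2].round(4),"F",s["ft_force"].round(2),"M",s["moment"].round(3),"gap",round(s["finger_gap"]*85.4,1),"q",s["qpos"].round(3))
E
python3 -c "
from h import *
st(); shot('w1')"
```

```text
t 0.2 pos [ 0.1802 -0.5456  0.2307] xdir -71.73 zaxis [-3.0e-04  1.2e-03 -1.0e+00] F [-0.24 -0.31 -0.97] M [-0.035  0.03   0.034] gap 85.3 q [-1.362  0.378  0.08   1.274  0.     1.46 ]
```

View pics/w1.png

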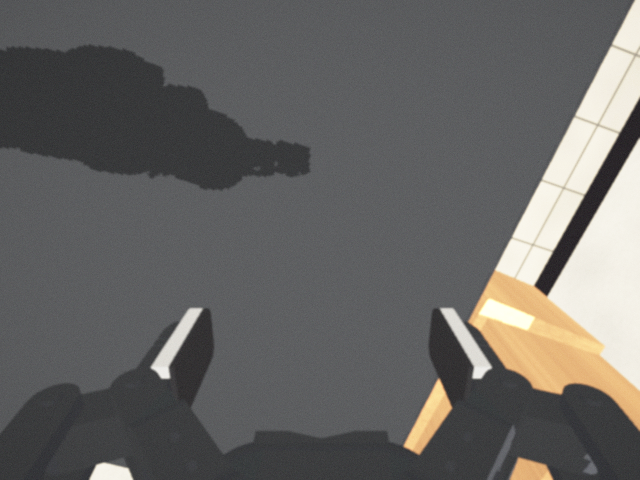

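Both moves were refused, so every key is probably required.

Emit:
move_arm([
  {"tx": -3.7, "ty": -4.35, "tz": 0, "turn": 0, "hand": 8.5},
  {"tx": -3.7, "ty": -4.35, "tz": 0, "turn": 0, "hand": 8.5},
  {"tx": -3.7, "ty": -4.35, "tz": 0, "turn": 0, "hand": 8.5},
  {"tx": -3.7, "ty": -4.35, "tz": 0, "turn": 0, "hand": 8.5},
  {"tx": -3.7, "ty": -4.35, "tz": 0, "turn": 0, "hand": 8.5},
  {"tx": -3.7, "ty": -4.35, "tz": 0, "turn": 0, "hand": 8.5},
  {"tx": -3.7, "ty": -4.35, "tz": 0, "turn": 0, "hand": 8.5},
  {"tx": -3.7, "ty": -4.35, "tz": 0, "turn": 0, "hand": 8.5},
  {"tx": -3.7, "ty": -4.35, "tz": 0, "turn": 0, "hand": 8.5},
  {"tx": -3.7, "ty": -4.35, "tz": 0, "turn": 0, "hand": 8.5},
])

```text
time: 1.5
ee_pos: [0.4781, -0.0566, 0.2314]
eef_rot: [2.546, -1.841, 0.001]
ft_force: [0.9, -0.4, 0.2]
finger_gap: 0.998
```

Emit:
move_arm([
  {"tx": 0, "ty": 0, "tz": 0, "turn": -10.5, "hand": 8.5},
  {"tx": 0, "ty": 0, "tz": 0, "turn": -10.5, "hand": 8.5},
  {"tx": 0, "ty": 0, "tz": 0, "turn": -10.5, "hand": 8.5},
  {"tx": 0, "ty": 0, "tz": 0, "turn": -10.5, "hand": 8.5},
  {"tx": 0, "ty": 0, "tz": 0, "turn": -10.5, "hand": 8.5},
  {"tx": 0, "ty": 0, "tz": 0, "turn": -10.5, "hand": 8.5},
  {"tx": 0, "ty": 0, "tz": 0, "turn": -10.5, "hand": 8.5},
  {"tx": 0, "ty": 0, "tz": 0, "turn": -10.5, "hand": 8.5},
  {"tx": 0, "ty": 0, "tz": 0, "turn": -10.5, "hand": 8.5},
  {"tx": 0, "ty": 0, "tz": 0, "turn": -10.5, "hand": 8.5},
  {"tx": 0, "ty": 0, "tz": 0, "turn": 0, "hand": 8.5},
  {"tx": 0, "ty": 0, "tz": 0, "turn": 0, "hand": 8.5},
])

```text
time: 3.0
ee_pos: [0.4773, -0.0584, 0.2313]
eef_rot: [3.011, 0.895, -0.0]
ft_force: [0.2, 0.2, 0.1]
finger_gap: 0.999
```

```bash
python3 -c "
from h import *
st(); shot('w2')"
```

```text
t 3.0 pos [ 0.4773 -0.0584  0.2313] xdir 33.12 zaxis [-1.e-04 -1.e-04 -1.e+00] F [0.22 0.22 0.07] M [ 0.051 -0.039 -0.023] gap 85.3 q [-0.254  0.187 -0.178  1.206 -0.     0.739]
```

View pics/w2.png

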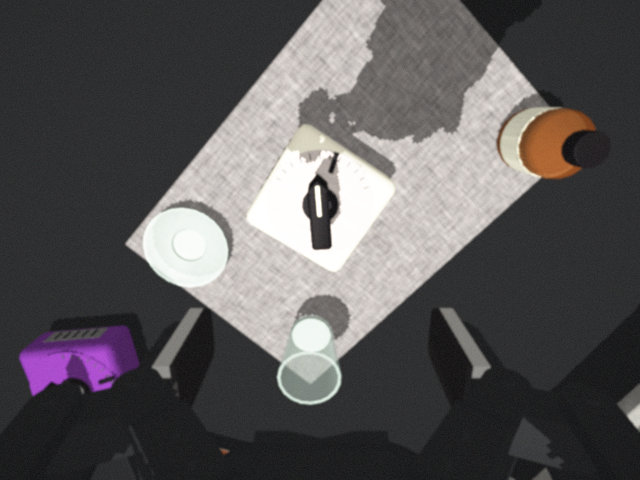

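```bash
python3 -c "
from h import *
a=cv2.imread('pics/w2.png')
cv2.imwrite('pics/w2c.png',cv2.resize(a[115:280,240:405],None,fx=3.6,fy=3.6,interpolation=cv2.INTER_CUBIC))"
```

```text
(no output)
```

View pics/w2c.png

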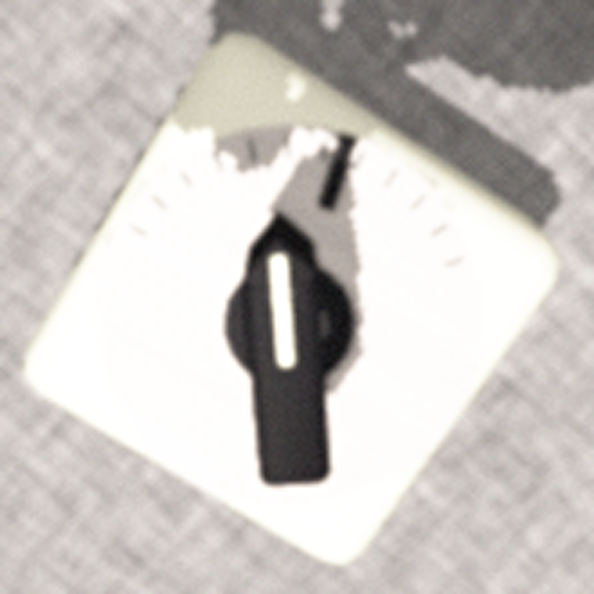

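The crop shows the rib as a black mark from (350,135) to (328,208), and the knob's white line from (286,365) up to its tip at about (278,215).

```bash
python3 -c "
from h import *
P=lambda x,y:(240+(x+.5)/3.6-.5,115+(y+.5)/3.6-.5)
a=cv2.imread('pics/w2.png')
g=a.min(2); m=(a.mean(2)>188).astype(np.uint8);m[:110]=0;m[285:]=0;m[:,:235]=0;m[:,410:]=0
m=cv2.morphologyEx(m,cv2.MORPH_OPEN,np.ones((5,5)))
c=max(cv2.findContours(m,0,1)[0],key=cv2.contourArea)
pts=np.array([ray('w2',p,.054)[:2]*1000 for p in c[:,0,:].astype(float)],np.float32)
rc=cv2.minAreaRect(pts);print('mask rect',rc)
# manual edges
e=[((150,175),(50,330)),((60,390),(300,530)),((375,530),(545,290)),((300,78),(520,222))]
for p,q in e:
  A,B=ray('w2',P(*p),.054),ray('w2',P(*q),.054); print('edge',np.degrees(np.arctan2(*(B-A)[1::-1])).round(1),A[:2].round(4),B[:2].round(4))
A,B=ray('w2',P(351,135),.057),ray('w2',P(328,208),.057);print('rib',A,B,np.degrees(np.arctan2(*(A-B)[1::-1])),np.linalg.norm(A-B))
for u in (0,.006,.0115):
  z=.111-u; A,B=ray('w2',P(278,255),z),ray('w2',P(286,365),z)
  T,Q=ray('w2',P(278,215),z),ray('w2',P(295,482),z)
  print(u,'line dir',np.degrees(np.arctan2(*(A-B)[1::-1])),'tip',T[:2].round(4),'tail',Q[:2].round(4),'mid',((T+Q)/2)[:2].round(4),'len',np.linalg.norm(T-Q))
"
```

```text
mask rect ((475.9192810058594, -56.17057800292969), (161.8166961669922, 154.0060577392578), 33.08782196044922)
edge -91.3 [ 0.4282 -0.0459] [ 0.4273 -0.0909]
edge 0.9 [ 0.4368 -0.1027] [ 0.5064 -0.1016]
edge 90.6 [ 0.5223 -0.0912] [ 0.5215 -0.0177]
edge 0.7 [ 0.4455 -0.0085] [ 0.5069 -0.0078]
rib [ 0.4620542  -0.01256798  0.057     ] [ 0.46686937 -0.02932906  0.057     ] 106.02843079686677 0.017439029069894058
0 line dir 127.0076157301407 tip [ 0.4535 -0.0291] tail [ 0.4864 -0.0734] mid [ 0.47   -0.0513] len 0.055178994917545174
0.006 line dir 127.0076157301408 tip [ 0.454 -0.03 ] tail [ 0.4876 -0.0753] mid [ 0.4708 -0.0527] len 0.05643563079972903
0.0115 line dir 127.0076157301407 tip [ 0.4545 -0.0308] tail [ 0.4888 -0.0771] mid [ 0.4716 -0.0539] len 0.05758754702506422
```

Emit:
move_arm([
  {"tx": 0, "ty": -0.38, "tz": 3, "turn": -3.9, "hand": 4},
  {"tx": 0, "ty": 0, "tz": 4, "turn": 0, "hand": 4},
  {"tx": 0, "ty": 0, "tz": 1, "turn": 0, "hand": 4},
  {"tx": 0, "ty": 0, "tz": 0, "turn": 0, "hand": 4},
  {"tx": 0, "ty": 0, "tz": 0, "turn": 0, "hand": 4},
  {"tx": 0, "ty": 0, "tz": 0, "turn": 0, "hand": 4},
])

```text
time: 3.8
ee_pos: [0.4764, -0.0555, 0.1527]
eef_rot: [2.976, 1.0, 0.004]
ft_force: [0.1, 0.0, -0.1]
finger_gap: 0.466
```

```bash
python3 -c "
from h import *
st(); shot('w3')"
```

```text
t 3.8 pos [ 0.4764 -0.0555  0.1527] xdir 37.15 zaxis [ 2.6e-03 -7.0e-04 -1.0e+00] F [ 0.09  0.03 -0.14] M [ 0.036 -0.004 -0.026] gap 39.8 q [-0.248  0.225 -0.339  1.004 -0.     0.674]
```

View pics/w3.png

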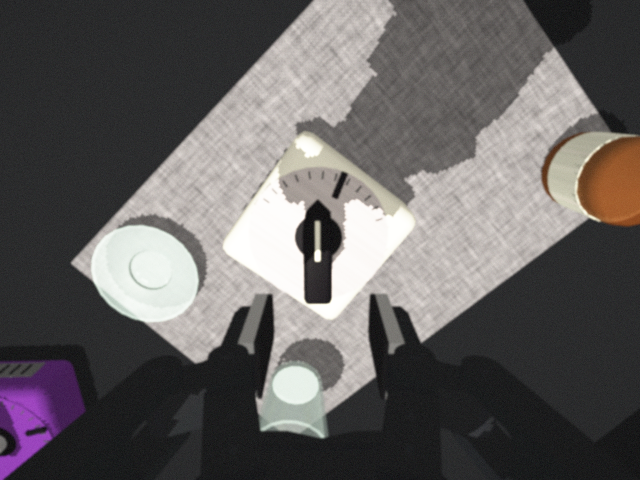

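```bash
python3 -c "
from h import *
def wl(n,x0,x1,y0,y1):
  a=cv2.imread(f'pics/{n}.png').astype(int); 
  c=cv2.resize(a[y0:y1,x0:x1].astype(np.uint8),None,fx=8,fy=8,interpolation=cv2.INTER_CUBIC); cv2.imwrite(f'pics/{n}z.png',c)
wl('w3',280,356,165,315)
"
python3 -c "
import cv2
a=cv2.imread('pics/w3z.png'); cv2.imwrite('pics/w3z2.png',cv2.resize(a,None,fx=.5,fy=.5))"
```

```text
(no output)
```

View pics/w3z2.png

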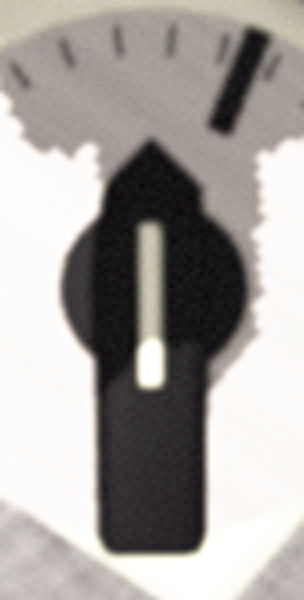

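```bash
python3 -c "
from h import *
P=lambda x,y:(240+(x+.5)/3.6-.5,115+(y+.5)/3.6-.5)
Q=lambda x,y:(280+(x+.5)/4-.5,165+(y+.5)/4-.5)
pm=[]
for n in('w2','w3'):
  f=np.load(n+'.npz'); pm.append(f['K']@np.linalg.inv(f['E'])[:3])
a=np.array([P(278,255),P(286,365),P(295,482),P(351,135),P(328,208)]).T
b=np.array([Q(150,222),Q(150,388),Q(151,551),Q(258,28),Q(221,131)]).T
X=cv2.triangulatePoints(pm[0],pm[1],a,b); print((X[:3]/X[3]).T.round(4))
for z in (.111,.106,.0995):
  A,B,C=[ray('w3',Q(*p),z) for p in((150,222),(150,388),(151,551))]
  print(z,A[:2].round(4),B[:2].round(4),C[:2].round(4),np.degrees(np.arctan2(*(A-C)[1::-1])),[np.linalg.norm(ray('w3',Q(98,480),z)-ray('w3',Q(208,480),z)), np.linalg.norm(A-B)], np.linalg.norm(ray('w2',P(278,255),z)-ray('w2',P(286,365),z)),'axis',(C+.023*(A-C)/np.linalg.norm(A-C))[:2])
A,B=ray('w3',Q(258,28),.057),ray('w3',Q(221,131),.057);print('rib',A,B,np.degrees(np.arctan2(*(A-B)[1::-1])))
e=[((60,390),(300,530))]
"
```

```text
[[ 0.4582 -0.0364  0.1069]
 [ 0.4711 -0.0534  0.1113]
 [ 0.4875 -0.0751  0.1057]
 [ 0.4631 -0.0137  0.045 ]
 [ 0.467  -0.0296  0.0553]]
0.111 [ 0.4575 -0.0354] [ 0.4711 -0.0536] [ 0.4857 -0.0728] 127.10514683154358 [np.float64(0.014789731709729623), np.float64(0.022772880288773584)] 0.022308596057073884 axis [ 0.47186491 -0.05443826]
0.106 [ 0.4583 -0.0366] [ 0.4724 -0.0553] [ 0.4874 -0.075 ] 127.10514683154364 [np.float64(0.015190127396539176), np.float64(0.02338940012989129)] 0.022731972475466978 axis [ 0.4734913  -0.05665886]
0.0995 [ 0.4594 -0.0382] [ 0.474  -0.0575] [ 0.4895 -0.0779] 127.1051468315436 [np.float64(0.015710641789391633), np.float64(0.024190875923344308)] 0.023282361819377966 axis [ 0.47560561 -0.05954563]
rib [ 0.46119342 -0.01280192  0.057     ] [ 0.46669331 -0.02938089  0.057     ] 108.35268924197331
```

Emit:
move_arm([
  {"tx": -0.2, "ty": -0.13, "tz": 2, "turn": 0, "hand": 4},
  {"tx": 0, "ty": 0, "tz": 2, "turn": 0, "hand": 4},
  {"tx": 0, "ty": 0, "tz": 1.5, "turn": 0, "hand": 4},
  {"tx": 0, "ty": 0, "tz": 1, "turn": 0, "hand": 4},
  {"tx": 0, "ty": 0, "tz": 0.5, "turn": 0, "hand": 4},
  {"tx": 0, "ty": 0, "tz": 0, "turn": 0, "hand": 4},
  {"tx": 0, "ty": 0, "tz": 0, "turn": 0, "hand": 4},
])

```text
time: 4.72
ee_pos: [0.4734, -0.0555, 0.0818]
eef_rot: [2.977, 1.001, 0.001]
ft_force: [-0.3, -0.5, -0.3]
finger_gap: 0.465
```

```bash
python3 -c "
from h import *
st(); shot('w4'); cv2.imwrite('pics/sc4.png',cv2.resize(r.read_camera('scene')['color'][170:290,260:370],None,fx=5,fy=5))"
```

```text
t 4.72 pos [ 0.4734 -0.0555  0.0818] xdir 37.17 zaxis [ 1.e-03 -3.e-04 -1.e+00] F [-0.35 -0.49 -0.25] M [-0.013  0.018 -0.007] gap 39.7 q [-0.25   0.286 -0.459  0.825 -0.     0.672]
```

View pics/w4.png

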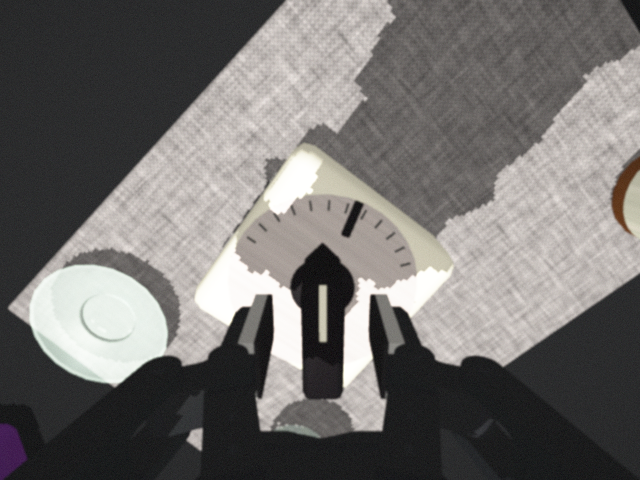

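View pics/sc4.png

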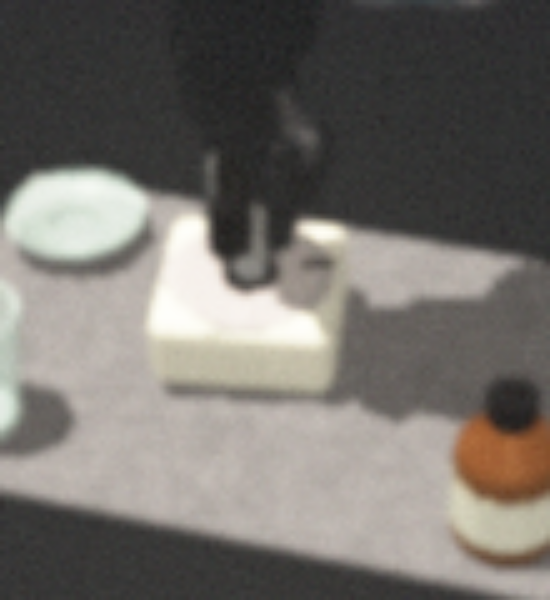

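The knob sits between the pads, with the white line at x=322 and the pads at 270 and 372, so it is centred. Closing now.

Emit:
move_arm([
  {"tx": 0, "ty": 0, "tz": 0, "turn": 0, "hand": 2.5},
  {"tx": 0, "ty": 0, "tz": 0, "turn": 0, "hand": 2},
  {"tx": 0, "ty": 0, "tz": 0, "turn": 0, "hand": 1.7},
  {"tx": 0, "ty": 0, "tz": 0, "turn": 0, "hand": 1.2},
  {"tx": 0, "ty": 0, "tz": 0, "turn": 0, "hand": 0.5},
  {"tx": 0, "ty": 0, "tz": 0, "turn": 0, "hand": 0},
  {"tx": 0, "ty": 0, "tz": 0, "turn": 0, "hand": 0},
  {"tx": 0, "ty": 0, "tz": 0, "turn": 0, "hand": 0},
])

```text
time: 5.82
ee_pos: [0.4733, -0.0552, 0.0814]
eef_rot: [-2.978, -1.001, -0.001]
ft_force: [2.9, 2.5, 1.2]
finger_gap: 0.172
```

```bash
python3 -c "
from h import *
st(); shot('w5')"
```

```text
t 5.83 pos [ 0.4733 -0.0552  0.0814] xdir 37.17 zaxis [ 7.e-04  3.e-04 -1.e+00] F [2.95 2.46 1.17] M [ 0.557 -0.496  0.035] gap 14.7 q [-0.25   0.287 -0.459  0.824  0.     0.672]
```

View pics/w5.png

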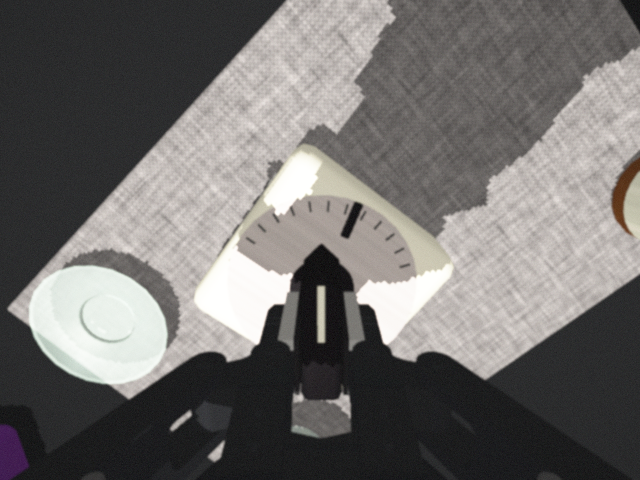

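Emit:
move_arm([
  {"tx": 0.04, "ty": 0, "tz": 0.05, "turn": 0, "hand": 0},
  {"tx": 0, "ty": 0, "tz": 0.05, "turn": 0, "hand": 0},
  {"tx": 0, "ty": 0, "tz": 0, "turn": 0, "hand": 0},
])

```text
time: 6.25
ee_pos: [0.4733, -0.0552, 0.0803]
eef_rot: [2.978, 1.001, 0.0]
ft_force: [2.8, 2.6, 1.2]
finger_gap: 0.173
```

Emit:
move_arm([
  {"tx": 0, "ty": 0, "tz": 0.05, "turn": 0, "hand": 0},
  {"tx": 0, "ty": 0, "tz": 0.05, "turn": 0, "hand": 0},
  {"tx": 0, "ty": 0, "tz": 0, "turn": 0, "hand": 0},
])

```text
time: 6.62
ee_pos: [0.4733, -0.0552, 0.0793]
eef_rot: [2.978, 1.001, 0.0]
ft_force: [2.5, 2.1, 0.4]
finger_gap: 0.171
```

Emit:
move_arm([
  {"tx": 0.04, "ty": 0, "tz": 0.05, "turn": 0, "hand": 0},
  {"tx": 0.04, "ty": 0, "tz": 0.05, "turn": 0, "hand": 0},
  {"tx": 0, "ty": 0, "tz": 0, "turn": 0, "hand": 0},
])

```text
time: 7.0
ee_pos: [0.4735, -0.055, 0.0782]
eef_rot: [2.977, 1.001, -0.001]
ft_force: [1.1, -1.0, 1.0]
finger_gap: 0.17
```

Emit:
move_arm([
  {"tx": 0, "ty": 0, "tz": 0.05, "turn": 0, "hand": 0},
  {"tx": 0, "ty": 0, "tz": 0.05, "turn": 0, "hand": 0},
  {"tx": 0, "ty": 0, "tz": 0, "turn": 0, "hand": 0},
])

```text
time: 7.38
ee_pos: [0.4736, -0.0549, 0.0772]
eef_rot: [2.977, 1.001, -0.001]
ft_force: [0.2, -0.4, 0.6]
finger_gap: 0.172
```

Emit:
move_arm([
  {"tx": 0, "ty": 0, "tz": 0.05, "turn": 0, "hand": 0},
  {"tx": 0, "ty": 0, "tz": 0.05, "turn": 0, "hand": 0},
  {"tx": 0, "ty": 0, "tz": 0, "turn": 0, "hand": 0},
])

```text
time: 7.75
ee_pos: [0.4736, -0.0548, 0.0762]
eef_rot: [2.977, 1.001, -0.001]
ft_force: [-1.2, -2.2, 0.6]
finger_gap: 0.172
```

Emit:
move_arm([
  {"tx": 0, "ty": 0, "tz": 0.03, "turn": 0, "hand": 0},
  {"tx": 0, "ty": 0, "tz": 0.03, "turn": 0, "hand": 0},
  {"tx": 0, "ty": 0, "tz": 0, "turn": 0, "hand": 0},
])

```text
time: 8.12
ee_pos: [0.4736, -0.0548, 0.0756]
eef_rot: [2.978, 1.001, -0.001]
ft_force: [-1.2, -2.6, 0.5]
finger_gap: 0.174
```

```bash
python3 -c "
from h import *
st(); shot('w6')"
```

```text
t 8.12 pos [ 0.4736 -0.0548  0.0756] xdir 37.16 zaxis [-5.e-04 -5.e-04 -1.e+00] F [-1.22 -2.62  0.52] M [-0.601  0.197 -0.008] gap 14.9 q [-0.248  0.295 -0.466  0.811 -0.001  0.674]
```

View pics/w6.png

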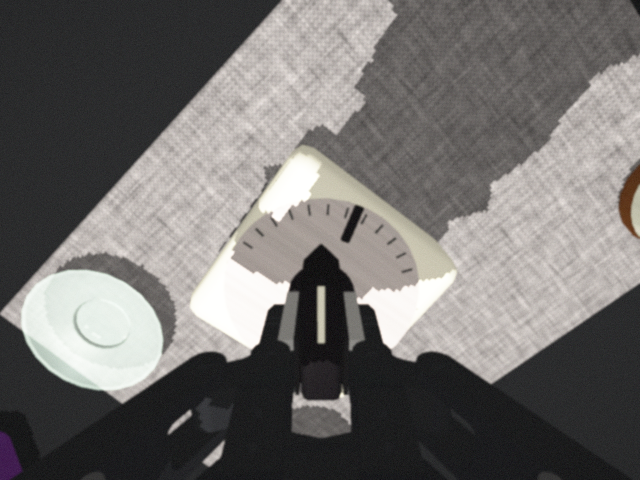

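The knob travels down with the fingers and the timer is unmoved, so I'll keep pushing.

Emit:
move_arm([
  {"tx": -0.03, "ty": 0, "tz": 0.05, "turn": 0, "hand": 0},
  {"tx": 0, "ty": 0, "tz": 0.05, "turn": 0, "hand": 0},
  {"tx": 0, "ty": 0, "tz": 0, "turn": 0, "hand": 0},
])

```text
time: 8.55
ee_pos: [0.4736, -0.0548, 0.0746]
eef_rot: [2.978, 1.001, -0.0]
ft_force: [-0.9, -1.6, 1.0]
finger_gap: 0.173
```

Emit:
move_arm([
  {"tx": 0, "ty": 0, "tz": 0.03, "turn": 0, "hand": 0},
  {"tx": 0, "ty": 0, "tz": 0.03, "turn": 0, "hand": 0},
  {"tx": 0, "ty": 0, "tz": 0, "turn": 0, "hand": 0},
])

```text
time: 8.93
ee_pos: [0.4736, -0.0548, 0.0741]
eef_rot: [2.978, 1.001, -0.0]
ft_force: [-0.8, -1.7, 1.4]
finger_gap: 0.174
```

Emit:
move_arm([
  {"tx": 0, "ty": 0, "tz": 0.03, "turn": 0, "hand": 0},
  {"tx": 0, "ty": 0, "tz": 0.03, "turn": 0, "hand": 0},
  {"tx": 0, "ty": 0, "tz": 0, "turn": 0, "hand": 0},
])

```text
time: 9.3
ee_pos: [0.4736, -0.0548, 0.0735]
eef_rot: [2.978, 1.001, -0.0]
ft_force: [-1.4, -2.7, 1.6]
finger_gap: 0.177
```

Emit:
move_arm([
  {"tx": 0, "ty": 0, "tz": 0.03, "turn": 0, "hand": 0},
  {"tx": 0, "ty": 0, "tz": 0.02, "turn": 0, "hand": 0},
  {"tx": 0, "ty": 0, "tz": 0, "turn": 0, "hand": 0},
])

```text
time: 9.68
ee_pos: [0.4736, -0.0548, 0.073]
eef_rot: [2.978, 1.001, -0.0]
ft_force: [-0.7, -2.5, 0.3]
finger_gap: 0.176
```

Emit:
move_arm([
  {"tx": -0.03, "ty": 0, "tz": 0.03, "turn": 0, "hand": 0},
  {"tx": 0, "ty": 0, "tz": 0.03, "turn": 0, "hand": 0},
  {"tx": 0, "ty": 0, "tz": 0, "turn": 0, "hand": 0},
])

```text
time: 10.05
ee_pos: [0.4735, -0.0549, 0.0725]
eef_rot: [-2.978, -1.001, -0.001]
ft_force: [-0.6, -0.4, 2.1]
finger_gap: 0.178
```

Emit:
move_arm([
  {"tx": 0, "ty": 0, "tz": 0.03, "turn": 0, "hand": 0},
  {"tx": 0, "ty": 0, "tz": 0.03, "turn": 0, "hand": 0},
  {"tx": 0, "ty": 0, "tz": 0, "turn": 0, "hand": 0},
])

```text
time: 10.42
ee_pos: [0.4736, -0.0549, 0.0721]
eef_rot: [2.978, 1.001, 0.001]
ft_force: [-1.7, -1.3, 4.7]
finger_gap: 0.174
```

Bottom of the play reached; the spring is starting to load.

Emit:
move_arm([
  {"tx": 0, "ty": 0, "tz": 0.04, "turn": 0, "hand": 0},
  {"tx": 0, "ty": 0, "tz": 0, "turn": 0, "hand": 0},
  {"tx": 0, "ty": 0, "tz": 0, "turn": 0, "hand": 0},
])

```text
time: 10.8
ee_pos: [0.4736, -0.0549, 0.0719]
eef_rot: [2.978, 1.001, 0.001]
ft_force: [-1.6, -1.2, 6.5]
finger_gap: 0.174
```

Emit:
move_arm([
  {"tx": 0, "ty": 0, "tz": 0.04, "turn": 0, "hand": 0},
  {"tx": 0, "ty": 0, "tz": 0, "turn": 0, "hand": 0},
  {"tx": 0, "ty": 0, "tz": 0, "turn": 0, "hand": 0},
])

```text
time: 11.18
ee_pos: [0.4736, -0.0549, 0.0717]
eef_rot: [2.978, 1.001, 0.001]
ft_force: [-2.0, -0.5, 8.8]
finger_gap: 0.17
```

```bash
python3 -c "
from h import *
st()"
```

```text
t 11.18 pos [ 0.4736 -0.0549  0.0717] xdir 37.17 zaxis [ 8.e-04  0.e+00 -1.e+00] F [-2.   -0.52  8.81] M [-0.155  0.483 -0.006] gap 14.5 q [-0.249  0.298 -0.473  0.799  0.     0.673]
```

Emit:
move_arm([
  {"tx": 0, "ty": 0, "tz": 0.05, "turn": 0, "hand": 0},
  {"tx": 0, "ty": 0, "tz": 0.03, "turn": 0, "hand": 0},
  {"tx": 0, "ty": 0, "tz": 0, "turn": 0, "hand": 0},
  {"tx": 0, "ty": 0, "tz": 0, "turn": 0, "hand": 0},
])

```text
time: 11.68
ee_pos: [0.4737, -0.0549, 0.0712]
eef_rot: [2.977, 1.001, 0.001]
ft_force: [-3.7, -0.8, 12.2]
finger_gap: 0.173
```

Emit:
move_arm([
  {"tx": 0, "ty": 0, "tz": 0, "turn": 0, "hand": 0},
])

```text
time: 11.8
ee_pos: [0.4736, -0.0549, 0.0712]
eef_rot: [2.977, 1.001, 0.001]
ft_force: [-3.8, 0.7, 12.5]
finger_gap: 0.175
```

Emit:
move_arm([
  {"tx": -0.03, "ty": -0.02, "tz": 0.03, "turn": 0, "hand": 0},
  {"tx": 0, "ty": 0, "tz": 0, "turn": 3, "hand": 0},
  {"tx": 0, "ty": 0, "tz": 0, "turn": 3, "hand": 0},
  {"tx": 0, "ty": 0, "tz": 0, "turn": 3, "hand": 0},
  {"tx": 0, "ty": 0, "tz": 0, "turn": 0, "hand": 0},
])

```text
time: 12.42
ee_pos: [0.474, -0.0547, 0.0712]
eef_rot: [3.047, 0.765, 0.004]
ft_force: [-2.4, 0.3, 11.8]
finger_gap: 0.174
```

```bash
python3 -c "
from h import *
st(); shot('w7')"
```

```text
t 12.43 pos [ 0.474  -0.0547  0.0712] xdir 28.19 zaxis [ 2.3e-03  5.0e-04 -1.0e+00] F [-2.41  0.27 11.79] M [0.092 0.54  0.158] gap 14.9 q [-0.249  0.298 -0.474  0.796  0.001  0.83 ]
```

View pics/w7.png

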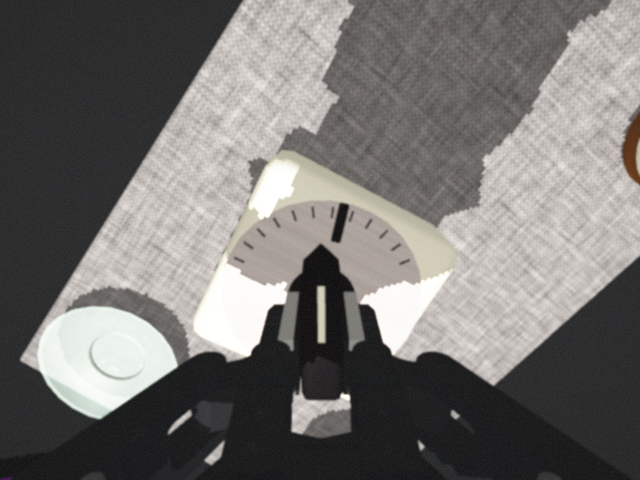

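The timer stayed put while the knob turned towards the rib. I'll press slightly harder and continue.

Emit:
move_arm([
  {"tx": -0.02, "ty": 0, "tz": 0.04, "turn": 3, "hand": 0},
  {"tx": 0, "ty": 0, "tz": 0, "turn": 4, "hand": 0},
  {"tx": 0, "ty": 0, "tz": 0, "turn": 4, "hand": 0},
  {"tx": 0, "ty": 0, "tz": 0, "turn": 0, "hand": 0},
])

```text
time: 12.98
ee_pos: [0.4744, -0.0546, 0.0711]
eef_rot: [-3.106, -0.47, -0.006]
ft_force: [-1.1, 1.7, 13.5]
finger_gap: 0.174
```

Emit:
move_arm([
  {"tx": 0, "ty": 0, "tz": 0, "turn": 3, "hand": 0},
  {"tx": 0, "ty": 0, "tz": 0, "turn": 4, "hand": 0},
  {"tx": 0, "ty": 0, "tz": 0, "turn": 4, "hand": 0},
  {"tx": 0, "ty": 0, "tz": 0, "turn": 0, "hand": 0},
])

```text
time: 13.48
ee_pos: [0.4748, -0.0545, 0.0712]
eef_rot: [-3.136, -0.17, -0.007]
ft_force: [-0.9, 2.0, 12.1]
finger_gap: 0.178
```

```bash
python3 -c "
from h import *
st(); shot('w8')"
```

```text
t 13.47 pos [ 0.4748 -0.0545  0.0712] xdir 6.2 zaxis [ 0.0043  0.0015 -1.    ] F [-0.91  1.98 12.06] M [0.4   0.212 0.094] gap 15.2 q [-0.249  0.298 -0.474  0.795  0.003  1.214]
```

View pics/w8.png

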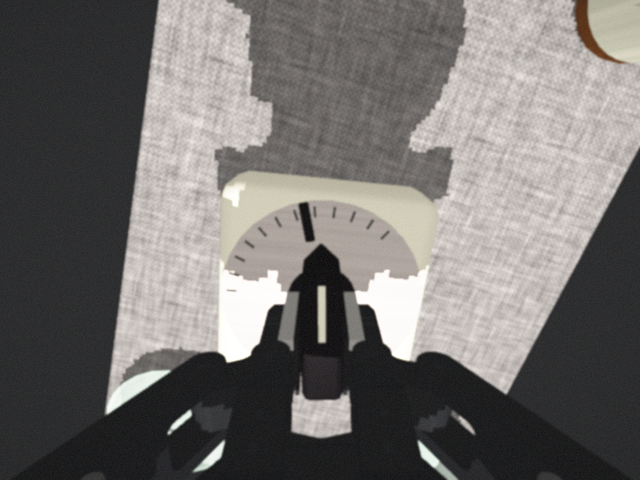

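```bash
python3 -c "
from h import *
for n,p,q in(('w5',(359,203),(346,236)),('w8',(304,203),(310,241))):
  A,B=ray(n,p,.057),ray(n,q,.057);print('rib',A[:2].round(4),B[:2].round(4),np.degrees(np.arctan2(*(A-B)[1::-1])))
"
```

```text
rib [ 0.4616 -0.013 ] [ 0.4667 -0.029 ] 107.75123802244676
rib [ 0.4623 -0.0129] [ 0.4665 -0.0297] 104.11434426074649
```

Emit:
move_arm([
  {"tx": 0, "ty": 0, "tz": 0.03, "turn": 3, "hand": 0},
  {"tx": 0, "ty": 0, "tz": 0, "turn": 4, "hand": 0},
  {"tx": 0, "ty": 0, "tz": 0, "turn": 4, "hand": 0},
  {"tx": 0, "ty": 0, "tz": 0, "turn": 0, "hand": 0},
])

```text
time: 14.02
ee_pos: [0.4753, -0.0545, 0.0711]
eef_rot: [-3.137, 0.131, -0.008]
ft_force: [0.2, 2.3, 13.8]
finger_gap: 0.172
```

The rib hasn't moved. Continuing.

Emit:
move_arm([
  {"tx": 0, "ty": 0, "tz": 0, "turn": 4, "hand": 0},
  {"tx": 0, "ty": 0, "tz": 0, "turn": 4, "hand": 0},
  {"tx": 0, "ty": 0, "tz": 0, "turn": 4, "hand": 0},
  {"tx": 0, "ty": 0, "tz": 0, "turn": 0, "hand": 0},
])

```text
time: 14.52
ee_pos: [0.4758, -0.0546, 0.0712]
eef_rot: [-3.105, 0.459, -0.009]
ft_force: [0.6, 2.0, 12.0]
finger_gap: 0.174
```

Emit:
move_arm([
  {"tx": 0, "ty": 0, "tz": 0, "turn": 4, "hand": 0},
  {"tx": 0, "ty": 0, "tz": 0, "turn": 4, "hand": 0},
  {"tx": 0, "ty": 0, "tz": 0, "turn": 3, "hand": 0},
  {"tx": 0, "ty": 0, "tz": 0, "turn": 0, "hand": 0},
])

```text
time: 15.02
ee_pos: [0.4763, -0.0547, 0.0713]
eef_rot: [-3.047, 0.754, -0.01]
ft_force: [1.1, 1.8, 11.4]
finger_gap: 0.175
```

```bash
python3 -c "
from h import *
st(); shot('w9')"
```

```text
t 15.03 pos [ 0.4763 -0.0547  0.0713] xdir -27.79 zaxis [ 0.007   0.0013 -1.    ] F [ 1.1   1.77 11.35] M [ 0.387 -0.214  0.16 ] gap 15.0 q [-0.249  0.299 -0.473  0.792  0.003  1.807]
```

View pics/w9.png

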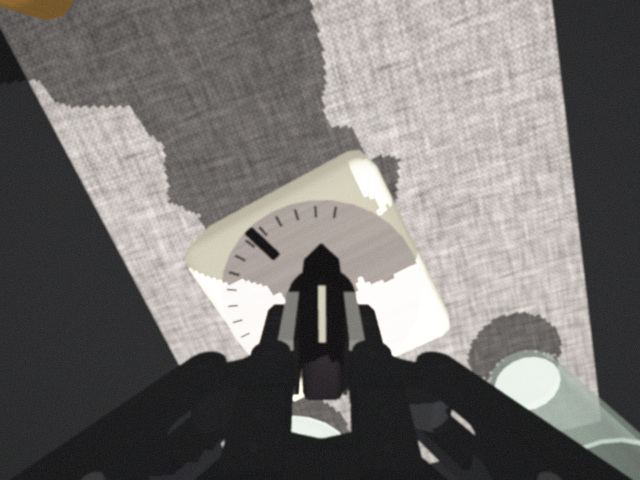

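Emit:
move_arm([
  {"tx": 0, "ty": 0, "tz": 0.04, "turn": 3, "hand": 0},
  {"tx": 0, "ty": 0, "tz": 0, "turn": 2, "hand": 0},
  {"tx": 0, "ty": 0, "tz": 0, "turn": 0, "hand": 0},
])

```text
time: 15.45
ee_pos: [0.4765, -0.0548, 0.0711]
eef_rot: [-3.011, 0.886, -0.011]
ft_force: [1.2, 1.0, 12.4]
finger_gap: 0.174
```

```bash
python3 -c "
from h import *
st()"
```

```text
t 15.45 pos [ 0.4765 -0.0548  0.0711] xdir -32.78 zaxis [ 0.0074  0.0011 -1.    ] F [ 1.23  1.05 12.42] M [ 0.376 -0.205  0.108] gap 14.8 q [-0.249  0.299 -0.474  0.791  0.003  1.894]
```

Emit:
move_arm([
  {"tx": 0, "ty": 0, "tz": 0, "turn": 2, "hand": 0},
  {"tx": 0, "ty": 0, "tz": 0, "turn": 1, "hand": 0},
  {"tx": 0, "ty": 0, "tz": 0, "turn": 0, "hand": 0},
])

```text
time: 15.82
ee_pos: [0.4765, -0.0548, 0.0711]
eef_rot: [-2.987, 0.964, -0.011]
ft_force: [1.5, 1.3, 12.6]
finger_gap: 0.177
```

```bash
python3 -c "
from h import *
st(); shot('w10')"
```

```text
t 15.82 pos [ 0.4765 -0.0548  0.0711] xdir -35.78 zaxis [ 7.5e-03  9.0e-04 -1.0e+00] F [ 1.51  1.27 12.62] M [ 0.377 -0.202  0.18 ] gap 15.1 q [-0.249  0.299 -0.474  0.791  0.003  1.946]
```

View pics/w10.png

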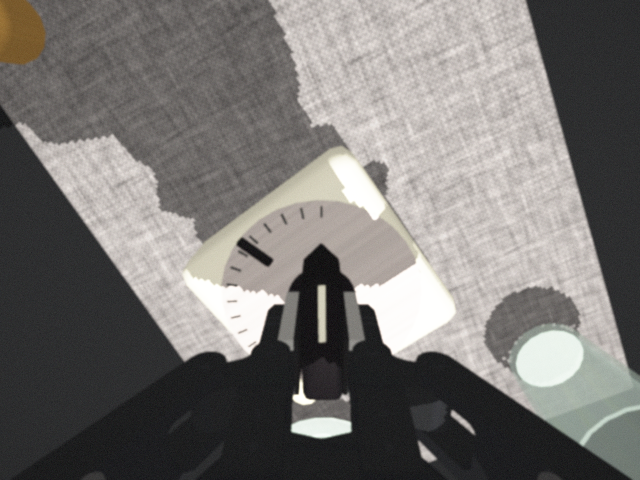

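Emit:
move_arm([
  {"tx": 0, "ty": 0, "tz": 0, "turn": 1.5, "hand": 0},
  {"tx": 0, "ty": 0, "tz": 0, "turn": 0, "hand": 0},
])

```text
time: 16.12
ee_pos: [0.4766, -0.0549, 0.0711]
eef_rot: [-2.974, 1.003, -0.011]
ft_force: [1.8, 1.5, 12.7]
finger_gap: 0.173
```

```bash
python3 -c "
from h import *
st()"
```

```text
t 16.12 pos [ 0.4766 -0.0549  0.0711] xdir -37.26 zaxis [ 7.6e-03  8.0e-04 -1.0e+00] F [ 1.82  1.48 12.68] M [ 0.346 -0.16   0.304] gap 14.8 q [-0.249  0.299 -0.473  0.791  0.003  1.972]
```

Emit:
move_arm([
  {"tx": 0, "ty": 0, "tz": 0, "turn": 1.5, "hand": 0},
  {"tx": 0, "ty": 0, "tz": 0, "turn": 0, "hand": 0},
])

```text
time: 16.38
ee_pos: [0.4765, -0.055, 0.0711]
eef_rot: [-2.961, 1.042, -0.011]
ft_force: [1.2, 0.6, 12.0]
finger_gap: 0.176
```

```bash
python3 -c "
from h import *
st(); shot('w11')"
```

```text
t 16.38 pos [ 0.4765 -0.055   0.0711] xdir -38.77 zaxis [ 7.3e-03  4.0e-04 -1.0e+00] F [ 1.21  0.58 12.04] M [ 0.22  -0.157  0.29 ] gap 15.0 q [-0.249  0.299 -0.474  0.791  0.002  1.999]
```

View pics/w11.png

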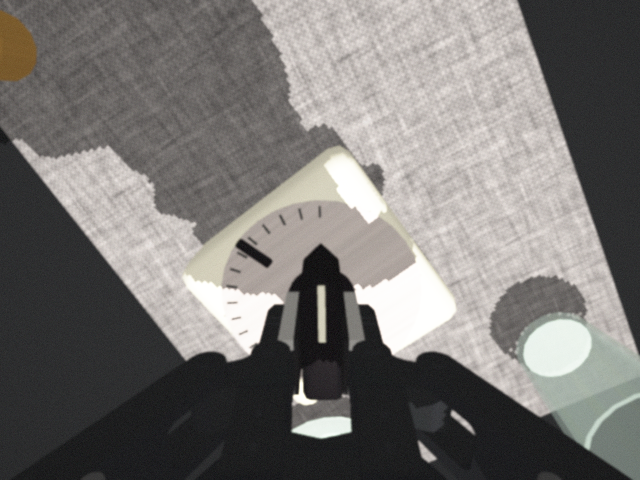

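The torque about z jumped to 0.30 N m and the rib stayed fixed in the image, so the stop (2.2 rad) is reached. Now back by 0.9 rad (51.6°).

Emit:
move_arm([
  {"tx": 0, "ty": 0, "tz": 0.03, "turn": -3, "hand": 0},
  {"tx": 0, "ty": 0, "tz": 0, "turn": -4, "hand": 0},
  {"tx": 0, "ty": 0, "tz": 0, "turn": -4, "hand": 0},
  {"tx": 0, "ty": 0, "tz": 0, "turn": -4, "hand": 0},
  {"tx": 0, "ty": 0, "tz": 0, "turn": 0, "hand": 0},
])

```text
time: 17.05
ee_pos: [0.4759, -0.0548, 0.0709]
eef_rot: [-3.072, 0.647, -0.01]
ft_force: [-0.3, 1.9, 15.6]
finger_gap: 0.174
```

Emit:
move_arm([
  {"tx": 0, "ty": 0, "tz": 0, "turn": -4, "hand": 0},
  {"tx": 0, "ty": 0, "tz": 0, "turn": -4, "hand": 0},
  {"tx": 0, "ty": 0, "tz": 0, "turn": -4, "hand": 0},
  {"tx": 0, "ty": 0, "tz": 0, "turn": -4, "hand": 0},
  {"tx": 0, "ty": 0, "tz": 0, "turn": 0, "hand": 0},
])

```text
time: 17.68
ee_pos: [0.4753, -0.0546, 0.0707]
eef_rot: [-3.133, 0.214, -0.008]
ft_force: [-0.4, 2.2, 15.5]
finger_gap: 0.176
```

Emit:
move_arm([
  {"tx": 0, "ty": 0, "tz": 0, "turn": -4, "hand": 0},
  {"tx": 0, "ty": 0, "tz": 0, "turn": -4, "hand": 0},
  {"tx": 0, "ty": 0, "tz": 0, "turn": -4, "hand": 0},
  {"tx": 0, "ty": 0, "tz": 0, "turn": -4, "hand": 0},
  {"tx": 0, "ty": 0, "tz": 0, "turn": 0, "hand": 0},
])

```text
time: 18.3
ee_pos: [0.4746, -0.0546, 0.0706]
eef_rot: [-3.133, -0.224, -0.007]
ft_force: [-2.5, 1.8, 16.9]
finger_gap: 0.174
```

```bash
python3 -c "
from h import *
st(); shot('w12')"
```

```text
t 18.3 pos [ 0.4746 -0.0546  0.0706] xdir 8.19 zaxis [ 0.0041  0.0011 -1.    ] F [-2.52  1.76 16.91] M [ 0.361  0.668 -0.13 ] gap 14.8 q [-0.249  0.299 -0.475  0.793  0.002  1.179]
```

View pics/w12.png

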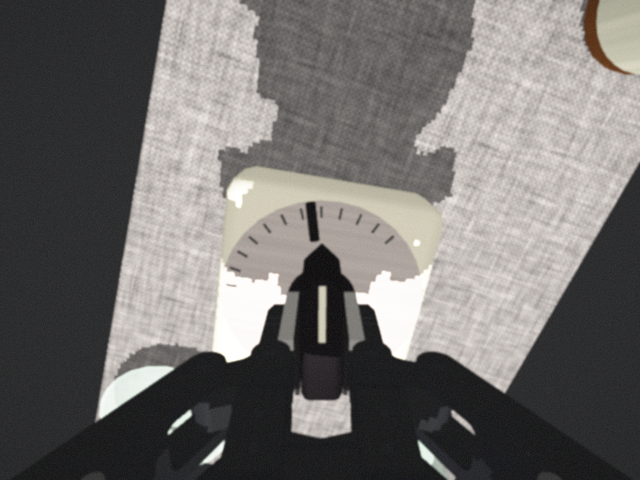

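Emit:
move_arm([
  {"tx": 0, "ty": 0, "tz": -0.03, "turn": -2.5, "hand": 0},
  {"tx": 0, "ty": 0, "tz": 0, "turn": -2.5, "hand": 0},
  {"tx": 0, "ty": 0, "tz": 0, "turn": 0, "hand": 0},
  {"tx": 0, "ty": 0, "tz": 0, "turn": 0, "hand": 0},
])

```text
time: 18.85
ee_pos: [0.4744, -0.0547, 0.0707]
eef_rot: [-3.12, -0.36, -0.006]
ft_force: [-2.0, 1.6, 16.2]
finger_gap: 0.172
```

```bash
python3 -c "
from h import *
st(); shot('w13')
a=cv2.imread('pics/w13.png');cv2.imwrite('pics/w13c.png',cv2.resize(a[160:310,210:450],None,fx=3.2,fy=3.2,interpolation=cv2.INTER_CUBIC))"
```

```text
t 18.85 pos [ 0.4744 -0.0547  0.0707] xdir 13.16 zaxis [ 0.0036  0.001  -1.    ] F [-2.05  1.57 16.21] M [ 0.312  0.727 -0.137] gap 14.7 q [-0.249  0.299 -0.475  0.794  0.002  1.092]
```

View pics/w13c.png

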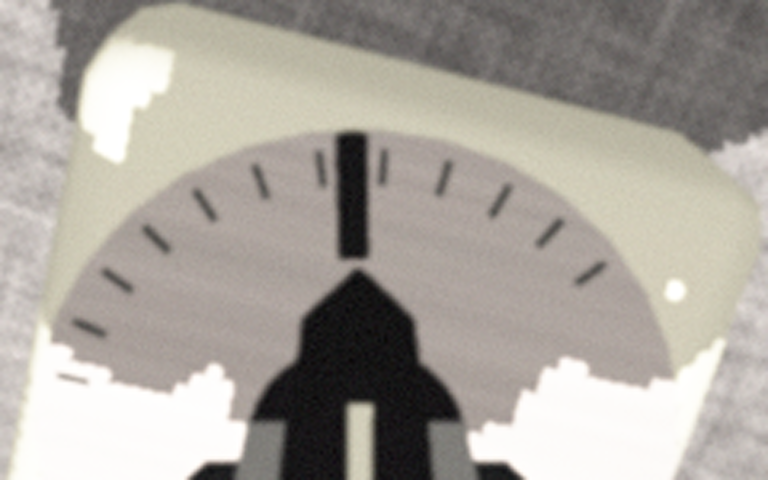

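The knob tip at crop (358,268) lines up with the rib at (352,132)–(353,258), about 1–2° off. One degree more, then ease the push and release.

Emit:
move_arm([
  {"tx": 0, "ty": 0, "tz": 0, "turn": -1, "hand": 0},
  {"tx": 0, "ty": 0, "tz": -0.05, "turn": 0, "hand": 0},
  {"tx": 0, "ty": 0, "tz": -0.05, "turn": 0, "hand": 0},
  {"tx": 0, "ty": 0, "tz": -0.05, "turn": 0, "hand": 0},
  {"tx": 0, "ty": 0, "tz": 0, "turn": 0, "hand": 0},
])

```text
time: 19.52
ee_pos: [0.4742, -0.0547, 0.0715]
eef_rot: [-3.117, -0.387, -0.005]
ft_force: [-0.7, 1.2, 9.5]
finger_gap: 0.177
```

```bash
python3 -c "
from h import *
st()"
```

```text
t 19.52 pos [ 0.4742 -0.0547  0.0715] xdir 14.15 zaxis [ 0.0031  0.0011 -1.    ] F [-0.71  1.19  9.5 ] M [ 0.218  0.194 -0.204] gap 15.1 q [-0.249  0.298 -0.474  0.796  0.002  1.075]
```

Emit:
move_arm([
  {"tx": 0, "ty": 0, "tz": -0.04, "turn": 0.4, "hand": 0},
  {"tx": 0, "ty": 0, "tz": 0, "turn": 0, "hand": 0},
  {"tx": 0, "ty": 0, "tz": 0, "turn": 0, "hand": 2.2},
  {"tx": 0, "ty": 0, "tz": 0, "turn": 0, "hand": 3},
  {"tx": 0, "ty": 0, "tz": 0, "turn": 0, "hand": 4},
  {"tx": 0, "ty": 0, "tz": 0, "turn": 0, "hand": 4.5},
  {"tx": 0, "ty": 0, "tz": 0, "turn": 0, "hand": 4.5},
])

```text
time: 20.4
ee_pos: [0.4727, -0.0551, 0.0706]
eef_rot: [-3.119, -0.376, 0.0]
ft_force: [0.4, 0.5, -0.7]
finger_gap: 0.528
```

```bash
python3 -c "
from h import *
st(); shot('w14')"
```

```text
t 20.4 pos [ 0.4727 -0.0551  0.0706] xdir 13.76 zaxis [-2.e-04  1.e-04 -1.e+00] F [ 0.44  0.52 -0.73] M [ 0.004  0.026 -0.008] gap 45.1 q [-0.249  0.299 -0.475  0.797  0.     1.081]
```

View pics/w14.png

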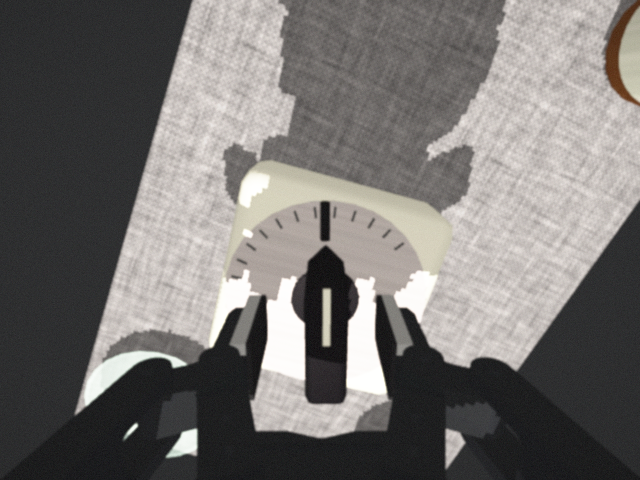

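Released: the rib (325,203–240), the tip (326,247) and the line (326,290–345) are collinear, and the fingers are clear. Retreating upward.

Emit:
move_arm([
  {"tx": 0, "ty": 0, "tz": -0.5, "turn": 0, "hand": 4.5},
  {"tx": 0, "ty": 0, "tz": -2, "turn": 0, "hand": 4.5},
  {"tx": 0, "ty": 0, "tz": -4, "turn": 0, "hand": 4.5},
  {"tx": 0, "ty": 0, "tz": -5, "turn": 0, "hand": 4.5},
  {"tx": 0, "ty": 0, "tz": -4, "turn": 0, "hand": 4.5},
  {"tx": 0, "ty": 0, "tz": 0, "turn": 0, "hand": 4.5},
  {"tx": 0, "ty": 0, "tz": 0, "turn": 0, "hand": 4.5},
  {"tx": 0, "ty": 0, "tz": 0, "turn": 0, "hand": 4.5},
])

```text
time: 21.45
ee_pos: [0.4718, -0.0548, 0.2242]
eef_rot: [-3.118, -0.376, 0.004]
ft_force: [-0.5, -0.1, 0.0]
finger_gap: 0.526
```

```bash
python3 -c "
from h import *
st(); shot('w15')
a=cv2.imread('pics/w15.png');cv2.imwrite('pics/w15c.png',cv2.resize(a[110:290,240:410],None,fx=3.3,fy=3.3,interpolation=cv2.INTER_CUBIC))"
```

```text
t 21.45 pos [ 0.4718 -0.0548  0.2242] xdir 13.76 zaxis [-2.8e-03  7.0e-04 -1.0e+00] F [-0.5  -0.11  0.05] M [0.024 0.002 0.005] gap 44.9 q [-0.249  0.18  -0.205  1.189 -0.     1.081]
```

View pics/w15c.png

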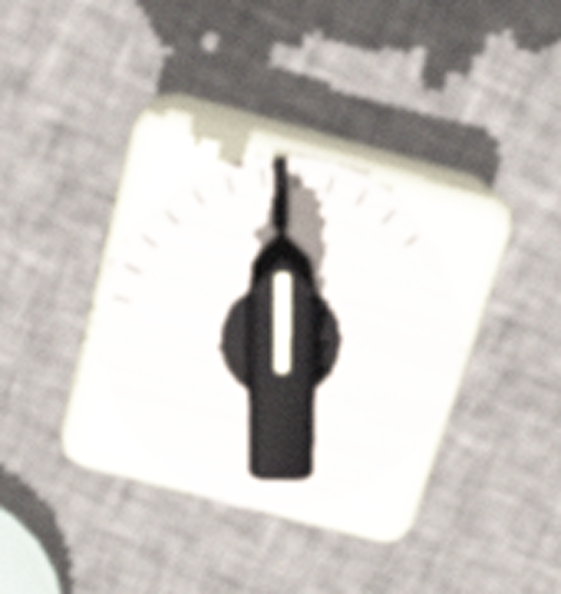

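```bash
python3 -c "
from h import *
Q=lambda x,y:(240+(x+.5)/3.3-.5,110+(y+.5)/3.3-.5)
A,B=ray('w15',Q(280,157),.057),ray('w15',Q(279,235),.057);print('rib',A[:2].round(4),B[:2].round(4),np.degrees(np.arctan2(*(A-B)[1::-1])))
A,B=ray('w15',Q(283,272),.1),ray('w15',Q(282,374),.1);print('line',np.degrees(np.arctan2(*(A-B)[1::-1])))
s=r.read_camera('top')['color'];a=cv2.imread('pics/top0.png')
d=cv2.absdiff(s,a).max(2)>60
cv2.imwrite('pics/top9.png',s)
"
```

```text
rib [ 0.463  -0.0124] [ 0.4673 -0.0311] 103.15804327880274
line 103.3931677607682
```

View pics/top9.png

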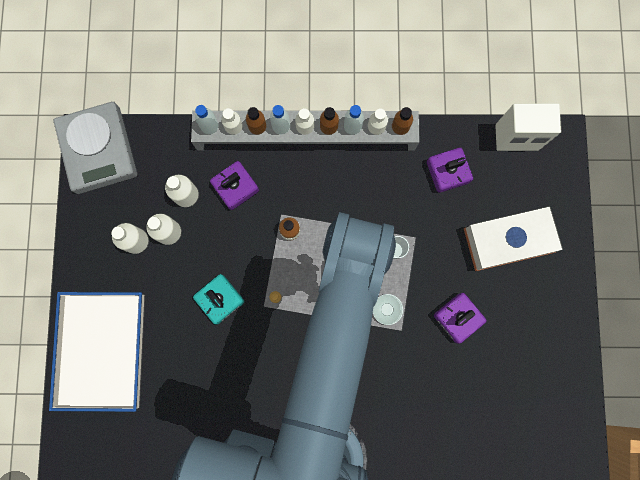

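Everything around the timer is where it was. The rib's direction is 103.2°, the knob's is 103.4°, and the rib moved about 1 mm. Handing in.

```bash
python3 -c "
from h import *
print(r.job_done())"
```

```text
the job is handed in; nothing more can be done
None
```

I wound the white timer's knob to its stop, set it back to the raised rib, let go and handed the job in at about 21.5 s. No verdict is reported.

**What I did**
- I gripped the bar and pushed it down through its loose play. I then held roughly 12–17 N by the wrist reading, so slightly over the advised 12–16 N at times; the highest reading was 16.9 N against the 20 N limit.
- I wound the knob clockwise about 76° until the torque about the vertical rose to 0.30 N m, which I took as the stop.
- I turned it back about 53°, eased the push, opened the fingers and lifted clear.

**Last checks**
- **Knob and rib:** in the wrist image the knob's white line points at 103.4° and the rib lies at 103.2°.
- **Timer position:** the rib is about 1 mm from where it was at the start.
- **Surroundings:** in the top view nothing around the timer shows any shift by eye. The arm hid part of the mat, including some of the beaker.
- **Wrist force:** it reads about zero after release.

**What disagreed:** single-view rib readings scattered between 103° and 108°, because the rib is short in the image. Some of that could be a real twist of the timer by 1–2° at the stop. The stop was inferred from torque and angle, not read directly.

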